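# Clamp the seedling tub with the cam knob

### The job

Two identical clamp stands are on the cart: one holds the tub of green seedlings, the other an empty tub. On the stand with the seedlings, turn the cam knob clockwise (seen from above) until the sprung orange jaw drops into the notch of the blue cam, so that the jaw closes over the tub's lid, then let go. Leave the other stand's knob as it is, and do not knock the seedlings out of place.

Things in the scene. Friction and masses are not known exactly. Their poses are not given: they have to be found in the camera images.
- planted_knob (a point): Black grip bar (52 long, 14 thick, 36 mm high) on a blue cam disc, 82 mm across, that turns with it, on the seedling stand. Point: on the turning axis at grip height, 52 mm above the table, 15 mm below the bar's top, 25 mm above the disc. x runs along the bar and out through the rim's notch (white line on the bar); z up. Within 65 mm of the axis nothing else is over 27 mm high.
- planted_cam (a joint): Turn of that knob and cam, rad, growing clockwise seen from above; starts at 0 to 0.5. At 1.15 the notch is centred on the follower's steel nose and points at the tub. From 0.97 to 1.33 the nose is fully in the notch, whose side walls then stop the cam. Light to turn (under 0.2 N m); stays where it is left.
- planted_jaw (a joint): Travel of the orange sprung follower with its hooked jaw, m: about 0 while its nose rides on the cam's rim, 0.007 when fully down in the notch. A spring of about 4 N moves it by itself once the notch comes round.
- planted_tub_centre (a point): Centre (half-way up) of the clear lidded tub of green seedlings, 104 mm across the lid, 70 mm high, loose in its stand, 130 mm from the knob's axis; the lid's top is 90 mm above the table. The jaw beyond it rises to 99 mm.
- empty_notch (a point): The other stand (same make, holds an empty tub, not to be operated): middle of the notch in its cam's rim, 41 mm from that knob's axis, 27 mm above the table. x points outward from that axis.
Mind the look-alikes: they are no part of the job. What is shaped like the part that bears planted_tub_centre but pink is not meant.

How it is judged (in metres and radians):
At the end, for the whole second after the job is handed in: The follower of the seedling stand sits in the notch of its cam (jaw travel over 5.5 mm of 7), the seedling tub stands upright (within 10 degrees) within 12 mm of where it was, and the other stand's cam has not been turned (its notch within 12 mm of where it was) (value of joint planted_jaw above 0.0055 m and distance of each of planted_tub_centre, empty_notch from where it was at the start of the episode below 0.012 m and angle between planted_tub_centre's own z axis and vertical below 0.17 rad); the robot touches nothing.
It fails at once if the other stand's cam is turned (notch moved more than 12 mm) (distance of empty_notch from where it was at the start of the episode above 0.012 m).
It fails at once if the seedling tub is knocked or lifted more than 20 mm (distance of planted_tub_centre from where it was at the start of the episode above 0.02 m).
It also fails if it takes over 35 s, if anything falls off the work surface, if the arm or the gripper's body presses on something with over 40 N, if the wrist force passes 120 N, or if a joint passes its speed limit or range.

### The arm

A 6-joint arm with a two-finger parallel gripper is mounted at the origin on the work surface. World frame = base frame: x ahead of the robot, y to its left, z up, the work surface at z = 0. Lengths are in mm, angles in rad, forces in N, time in s.
With the tool pointing down it reaches from about 400 to 925 mm from the base axis. Payload 12.5 kg.
Tool frame: the origin (TCP) lies midway between the tips of the shut fingers; the grasp point (between the pads) lies 19 mm behind it; z points along the fingers, y is the line along which they close (so a half turn about z gives the same grasp; the last joint's range is limited). The gripper opens to 95 mm and grips with 3 to 60 N. Pads are 20 mm wide; open, the fingers measure 119 mm over their backs; the gripper's body (75 mm by 180 mm) begins 59 mm behind the grasp point.
Start: joints at [1.105, 0.491, 1.559, -0, 1.092, -0.106], TCP at [220.04, 585.007, 180.961] pointing down, gripper open.
Joint ranges: [-3.1, 3.1], [-0.84, 2.19], [0.05, 2.79], [-1.13, 4.28], [0.06, 2.93], [-2.69, 2.69]. Speed limits (rad/s): [2.22, 2.22, 2.79, 3.14, 3.14, 3.14].

### API

Orientations are given as [roll, pitch, yaw] about the fixed x, y, z axes, in that order (R = Rz(yaw) Ry(pitch) Rx(roll)).
In Python, from cell import env gives the robot as it stands.
- The arm moves only by the tool arm_command, never from a script. Its argument "targets" is a list of rows, each a list of 5 numbers: the shift along the tool's x, y, z in mm, then the turn about the tool's z in degrees, then the opening, from 0 (shut) to 1 (fully open). In form: [[tx, ty, tz, roll, fingers], ...]. A call has 1 to 5 rows; each row is the pose to reach, as a shift and turn from the pose commanded when the call began, along the tool's axes at that moment; what a row does not reach only later rows make up. A row lasts 1/10 s, in which the tool goes at most 50 mm and 8.59 degrees, less where a joint would pass 70% of its speed; a pose out of reach is approached as far as the arm can. A call with a gripper value outside its range is refused whole. The fingers move at their own pace and stop on an object; the grip force is fixed at half the most. Time passes only in rows, so rows that repeat a pose let the fingers close. It gives the time, the measured TCP pose, the force, the opening and the grip force at its end, in the units of the state.
- env.state(): the state, without advancing time (a new reading comes with each control period).
- env.read_camera(name): name is "side" or "top" or "wrist"; returns a dict with "frame" (384x512x3 uint8, red, green, blue), "vertical_fov" (degrees; the focal length in pixels is half the picture's height over the tangent of half this angle, whatever the lens; pixels are square), "cx", "cy" (the principal point, pixels), "world_from_camera" (4x4, takes a point from camera to world coordinates); the wrist camera has in their place "hand_eye" (4x4, takes a point from camera to tool coordinates, whose origin is the TCP and whose axes are the flange's). Camera axes: x right, y down, z forward; pixel columns grow to the right and rows downward; lengths in mm; the calibration is good to about 2 mm. A picture is of the moment at which its call begins: read the wrist's pose just before it. There is no depth.
- env.job_done(): hands the job in; it is judged then, once.
The state is a dict: "t": time; "joints": joint angles; "qvel": joint speeds; "tau": joint torques, N m; "eef_pos": TCP position; "tcp_rot": TCP orientation; "ft_force": force on the tool from outside, world axes, zero at the start; "moment": the same for the moment, N m; "opening": opening from 0.0 (shut) to 1.0 (fully open); "grip_force": force on a finger pad.
Only numpy, scipy, OpenCV 4.12 (cv2) and the standard library are available. Lean on these libraries where they do the work, as an engineer would, in place of code of your own. Each camera call takes 0.05 s, during which the arm holds its last target. There are 200 camera calls.

## Working session

There is one attempt and no reset: what is moved stays moved. The work goes in short steps, Python scripts to look and compute and a tool call to move; the robot and the scene stay as the last step left them, time stands still between calls to the robot, and variables do not carry over. Pictures are saved under pics/ and viewed, at most 10 in all, crops included, and the job is handed in when it is done.

Besides the shell and the picture viewer there is one more tool, called after "Request:" as a command line: name --pt "numbers of a row" for each row, then --argument value for the rest. arm_command: Moves the arm, as the interface text tells. Its arguments: {"type":"object","properties":{"targets":{"type":"array","items":{"type":"array","items":{"type":"number"}}}},"required":["targets"]}

```bash
mkdir -p pics; cat > h.py <<'E'
from cell import env
import numpy as np, cv2
def ray(c,u,v,z):
    f=c["frame"].shape[0]/2/np.tan(np.radians(c["vertical_fov"]/2)); T=c["world_from_camera"]
    T=np.array(T); d=T[:3,:3]@np.array([(u-c["cx"])/f,(v-c["cy"])/f,1]); o=T[:3,3]
    return (o+d*(z-o[2])/d[2]).round(1)
E
python3 - <<'E'
from h import *
s=env.state(); print(s)
for n in ["top","side"]:
    c=env.read_camera(n); print(n,c["vertical_fov"],c["cx"],c["cy"],np.array(c["world_from_camera"]).round(2).tolist())
    cv2.imwrite(f"pics/{n}.png",cv2.resize(c["frame"][:,:,::-1],(800,600)))
    np.save(n+".npy",c,allow_pickle=True)
E
```

```text
{'t': 0.0, 'joints': array([ 1.10539431e+00,  4.91561437e-01,  1.55948370e+00, -3.61772249e-05,
        1.09171110e+00, -1.05644708e-01]), 'qvel': array([ 0.00076887, -0.00090383, -0.00016947,  0.00238066,  0.00175343,
        0.0001752 ]), 'tau': array([ 2.84691254e-03, -6.12626910e+01, -2.58173704e+01,  6.92936475e-02,
        4.82453650e-02, -1.10187218e-04]), 'eef_pos': array([219.90632086, 584.71036735, 180.3488173 ]), 'tcp_rot': array([-3.14043217e+00, -9.07925156e-05,  2.78185199e+00]), 'ft_force': array([ 0.36637246,  0.23774817, -0.29929657]), 'moment': array([ 0.02324984,  0.05785461, -0.01060532]), 'grip_force': 0.0, 'opening': 1.001463305953539}
top 47.48931979666825 251.34751993886476 193.25642504663423 [[-0.02, -1.0, 0.1, 416.93], [-1.0, 0.02, 0.01, -38.37], [-0.02, -0.1, -1.0, 897.61], [0.0, 0.0, 0.0, 1.0]]
side 56.375263642326686 260.13342250382186 190.0894875911469 [[0.85, -0.34, 0.39, 229.18], [-0.52, -0.53, 0.67, -518.81], [-0.02, -0.78, -0.63, 527.32], [0.0, 0.0, 0.0, 1.0]]
```

View pics/top.png

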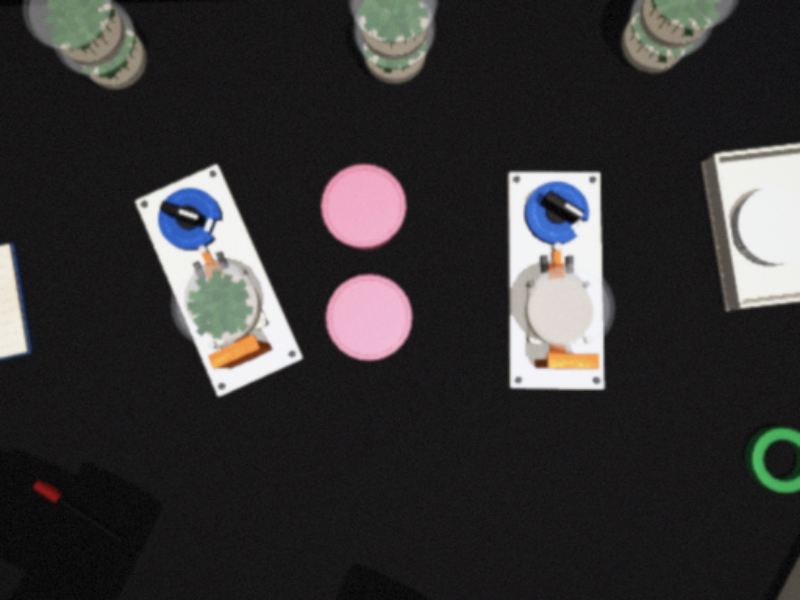

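View pics/side.png

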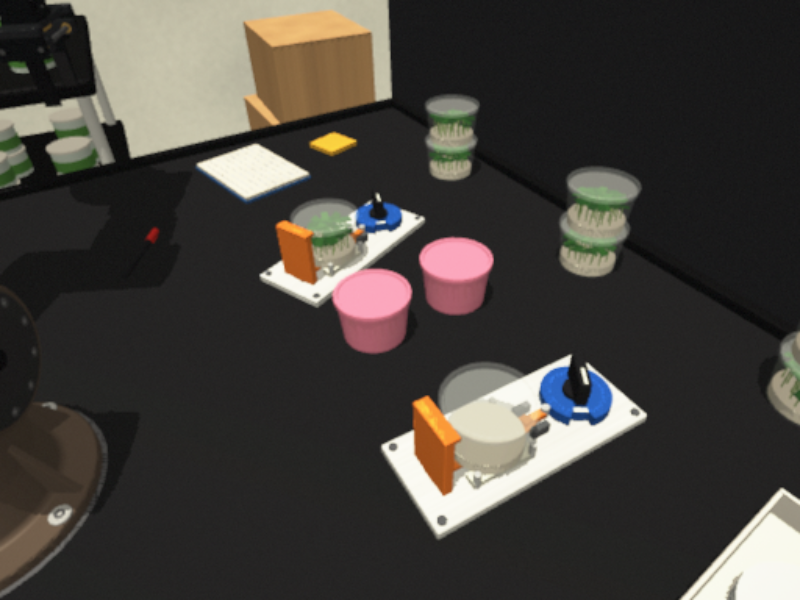

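The top view shows the seedling stand on the left: its blue cam is at about (190,219), its tub at about (220,300) and its notch at about (213,224), at 800x600 scale. The other stand, with the empty tub, has its cam at (556,212). Next I measure the cam.

```bash
python3 - <<'E'
from h import *
c=np.load("top.npy",allow_pickle=True).item()
hsv=cv2.cvtColor(c["frame"],cv2.COLOR_RGB2HSV)
m=cv2.inRange(hsv,(105,150,80),(125,255,255)); m[:,:80]=0; m[:,200:]=0; m[:110]=0;m[170:]=0
cn=max(cv2.findContours(m,0,2)[0],key=cv2.contourArea)
h=cv2.convexHull(cn)
(u,v),r=cv2.minEnclosingCircle(h); print(u,v,r); A=ray(c,u,v,27); print("axis",A, "ell",cv2.fitEllipse(h))
# white line on bar: bright, inside disc
w=cv2.inRange(hsv,(0,0,150),(180,70,255)); k=np.zeros_like(w); cv2.circle(k,(int(u),int(v)),int(r)-2,255,-1)
n,l,st,ce=cv2.connectedComponentsWithStats(w&k)
for i in range(1,n):
    p=np.argwhere(l==i)[:,::-1].astype(np.float32)
    if len(p)>4: print(st[i].tolist(),ce[i],ray(c,*ce[i],67),ray(c,*ce[i],27),cv2.fitLine(p,2,0,.01,.01).ravel())
g=cv2.inRange(hsv,(40,60,40),(85,255,255));g[:,200:]=0;g[:160]=0;g[230:]=0
M=cv2.moments(g);print("tub",ray(c,M['m10']/M['m00'],M['m01']/M['m00'],70))
print(env.state()["tcp_rot"])
E
```

```text
118.5 144.5 18.560810089111328
axis [607.5 242.9  27. ] ell ((117.30928039550781, 146.57095336914062), (20.88321304321289, 36.564613342285156), 120.07246398925781)
[115, 134, 11, 6, 30] [120.  136.5] [614.6 227.2  67. ] [624.1 240.   27. ] [  0.94533426   0.32610303 120.         136.5       ]
[131, 140, 4, 8, 20] [132.3 144.1] [599. 203.  67.] [607.8 214.7  27. ] [ 1.4343621e-01 -9.8965955e-01  1.3230000e+02  1.4410001e+02]
[104, 151, 13, 9, 20] [109.45 156.  ] [576.5 247.3  67. ] [584.2 261.1  27. ] [  0.8215013    0.57020664 109.45       156.        ]Traceback (most recent call last):
  File "<stdin>", line 15, in <module>
ZeroDivisionError: float division by zero
```

Request:
arm_command --pt "-250 -95 0 40 1" --pt "-250 -95 0 40 1" --pt "-250 -95 0 40 1" --pt "-250 -95 0 40 1" --pt "-250 -95 0 40 1"

```text
t: 0.6
eef_pos: [408.6, 418.1, 180.8]
tcp_rot: [-3.141, -0.0, 2.078]
ft_force: [0.4, 1.6, 0.5]
opening: 1.002
grip_force: 0.0
```

Request:
arm_command --pt "-240 85 -20 40 1" --pt "-240 85 -20 40 1" --pt "-240 85 -20 40 1" --pt "-240 85 -20 40 1" --pt "-240 85 -20 40 1"

```text
t: 1.1
eef_pos: [596.5, 254.0, 200.4]
tcp_rot: [-3.141, 0.0, 1.38]
ft_force: [-0.0, 1.0, -0.1]
opening: 0.997
grip_force: 0.0
```

Request:
arm_command --pt "0 0 0 8 0.6" --pt "0 0 0 8 0.6" --pt "0 0 0 8 0.6"

```text
t: 1.4
eef_pos: [594.7, 256.0, 200.2]
tcp_rot: [-3.141, 0.0, 1.25]
ft_force: [-0.7, 0.8, -0.5]
opening: 0.802
grip_force: 0.0
```

```bash
python3 - <<'E'
from h import *
s=env.state(); print(s["t"],s["eef_pos"],s["tcp_rot"])
for n in ["wrist","top"]:
    c=env.read_camera(n); c["s"]=s; np.save(n+".npy",c,allow_pickle=True)
    if n=="wrist": print(c["vertical_fov"],c["cx"],c["cy"],np.array(c["hand_eye"]).round(3).tolist())
    cv2.imwrite(f"pics/{n}2.png",cv2.resize(c["frame"][:,:,::-1],(800,600)))
E
```

```text
1.4 [594.71961851 255.96723484 200.17289134] [-3.14080074e+00  3.45557679e-04  1.25017048e+00]
69.01193476878115 254.26121511656447 193.32528124470514 [[-0.0, -0.969, -0.249, 70.078], [1.0, -0.0, -0.001, -0.313], [0.001, -0.249, 0.969, -203.994], [0.0, 0.0, 0.0, 1.0]]
```

View pics/wrist2.png

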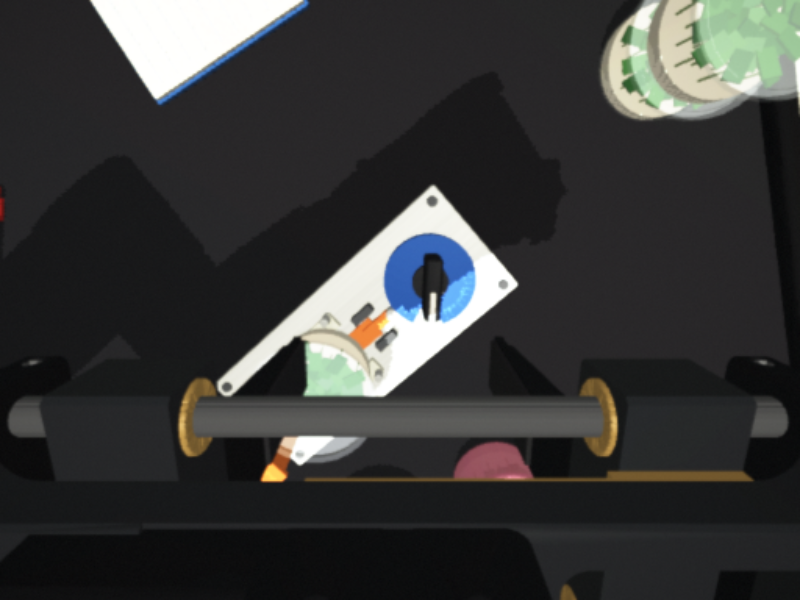

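The wrist view shows the blue disc at about (430,279) with radius 46. The bar runs almost vertically from (432,253) to (433,322), white end down, so it lies along tool x. The tub is to the lower left, so clockwise brings the notch round to it.

```bash
cat >> h.py <<'E'
from scipy.spatial.transform import Rotation as Ro
def towrist(c):
    T=np.eye(4);T[:3,:3]=Ro.from_euler("xyz",c["s"]["tcp_rot"]).as_matrix();T[:3,3]=c["s"]["eef_pos"]
    c["world_from_camera"]=T@np.array(c["hand_eye"]); return T
E
python3 - <<'E'
from h import *
c=np.load("wrist.npy",allow_pickle=True).item(); T=towrist(c)
hsv=cv2.cvtColor(c["frame"],cv2.COLOR_RGB2HSV); k=.64
m=cv2.inRange(hsv,(98,130,60),(125,255,255)); m[:,:235]=0;m[:,315:]=0;m[:140]=0;m[215:]=0
cn=max(cv2.findContours(m,0,2)[0],key=cv2.contourArea)
(u,v),r=cv2.minEnclosingCircle(cn); A=ray(c,u,v,27); print(u/k,v/k,r/k,"axis",A,"tool",(T[:3,:3].T@(A-T[:3,3])).round(1))
for p in [(433,322),(432,254)]:
    P=ray(c,p[0]*k,p[1]*k,67); print(P,(T[:3,:3].T@(P-T[:3,3])).round(1))
P=ray(c,340*k,365*k,85);print("tub~",P)
c=np.load("top.npy",allow_pickle=True).item()
print("top axis est",ray(c,121.6,140.2,27))
E
```

```text
428.6926746368408 279.45706844329834 45.66987454891205 axis [618.3 241.6  27. ] tool [ -6.1  27.  173.2]
[611.  215.7  67. ] [-33.   28.2 133.2]
[626.6 268.5  67. ] [ 22.   26.4 133.1]
tub~ [531.7 210.7  85. ]
top axis est [616.3 236.7  27. ]
```

Request:
arm_command --pt "-6 27 0 -2 0.5" --pt "-6 27 40 -2 0.5" --pt "-6 27 80 -2 0.5" --pt "-6 27 80 -2 0.5" --pt "-6 27 80 -2 0.5"

```text
t: 2.0
eef_pos: [618.8, 242.2, 121.3]
tcp_rot: [-3.141, 0.0, 1.283]
ft_force: [0.1, -0.5, 0.0]
opening: 0.505
grip_force: 0.0
```

```bash
python3 - <<'E'
from h import *
s=env.state(); print(s["t"],s["eef_pos"],s["tcp_rot"],s["opening"])
c=env.read_camera("wrist")
cv2.imwrite(f"pics/w3.png",cv2.resize(c["frame"][:,:,::-1],(800,600)))
E
```

```text
2.0 [618.78624578 242.15849966 121.29371434] [-3.14128989e+00  8.16038898e-05  1.28300539e+00] 0.5051903315862604
```

View pics/w3.png

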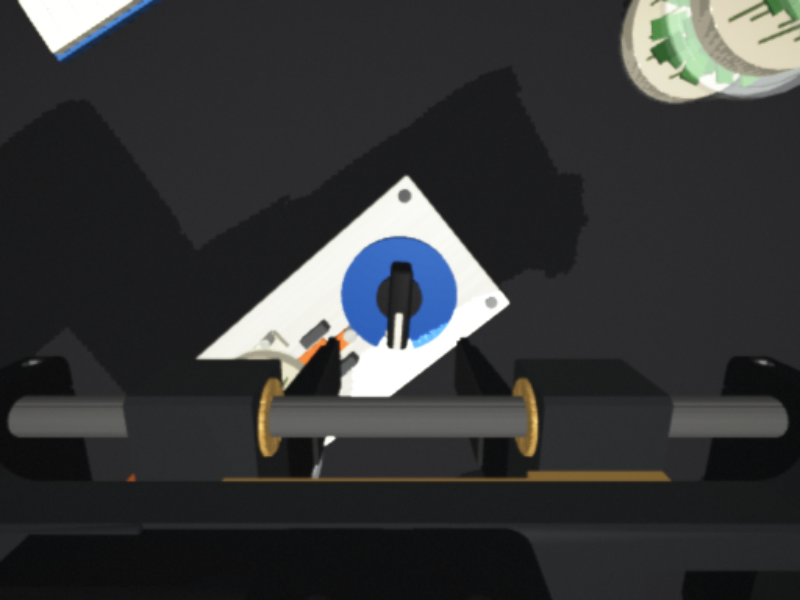

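The bar at x≈399 is centred between the fingers (332 and 465). I descend and close.

Request:
arm_command --pt "0 0 30 0 0.5" --pt "0 0 60 0 0.5" --pt "0 0 86 0 0.5" --pt "0 0 86 0 0.5" --pt "0 0 86 0 0.5"

```text
t: 2.55
eef_pos: [619.9, 242.0, 36.7]
tcp_rot: [3.14, -0.001, 1.281]
ft_force: [0.9, -0.7, 0.3]
opening: 0.495
grip_force: 0.0
```

Request:
arm_command --pt "0 0 0 0 0.1" --pt "0 0 0 0 0.1" --pt "0 0 0 0 0.1" --pt "0 0 0 0 0.1" --pt "0 0 0 0 0.1"

```text
t: 3.05
eef_pos: [619.0, 241.5, 34.8]
tcp_rot: [3.141, -0.0, 1.281]
ft_force: [0.2, -0.5, 0.3]
opening: 0.14
grip_force: 0.0
```

Request:
arm_command --pt "0 0 0 0 0" --pt "0 0 0 0 0" --pt "0 0 0 0 0"

```text
t: 3.35
eef_pos: [619.0, 241.4, 34.5]
tcp_rot: [-3.142, -0.0, 1.281]
ft_force: [0.1, 0.1, -0.9]
opening: 0.002
grip_force: 0.0
```

```bash
python3 - <<'E'
from h import *
s=env.state(); print(s)
a=env.read_camera("wrist")["frame"]; b=env.read_camera("side")["frame"]
cc=np.hstack([cv2.resize(a,(400,300)),cv2.resize(b[90:210,130:290],(400,300),interpolation=2)])
cv2.imwrite(f"pics/w4.png",cc[:,:,::-1])
E
```

```text
{'t': 3.35, 'joints': array([2.72535591e-01, 7.05533421e-01, 1.58514964e+00, 1.12709848e-04,
       8.50928812e-01, 5.62434451e-01]), 'qvel': array([ 0.00088506, -0.00022921, -0.00049502, -0.00062309, -0.00070928,
        0.00073692]), 'tau': array([ 5.67666684e-04, -6.98052979e+01, -2.10777229e+01,  6.69859629e-02,
       -1.14524615e-02, -3.37005837e-07]), 'eef_pos': array([618.95976275, 241.44535113,  34.46660774]), 'tcp_rot': array([-3.14153120e+00, -6.14389724e-05,  1.28082316e+00]), 'ft_force': array([ 0.05249295,  0.13922842, -0.87306608]), 'moment': array([-0.03195574,  0.03907598, -0.03901975]), 'grip_force': 0.0, 'opening': 0.0024703661187586443}
```

View pics/w4.png

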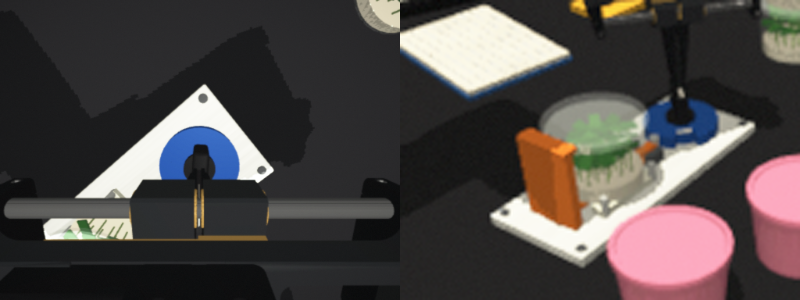

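```bash
python3 - <<'E'
from h import *
a=env.read_camera("wrist")["frame"]; b=env.read_camera("side")["frame"]
t=env.read_camera("top")["frame"]
r=lambda x:cv2.resize(x,(400,300),interpolation=cv2.INTER_CUBIC)
cc=np.vstack([np.hstack([r(a[100:220,176:336]),r(b[90:150,220:300])]),np.hstack([r(t[90:180,70:190]),r(np.load("side.npy",allow_pickle=True).item()["frame"][90:150,220:300])])])
cc=np.clip(255*(cc/255.)**.6,0,255).astype(np.uint8)
cv2.imwrite(f"pics/w5.png",cc[:,:,::-1])
E
```

```text
(no output)
```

View pics/w5.png

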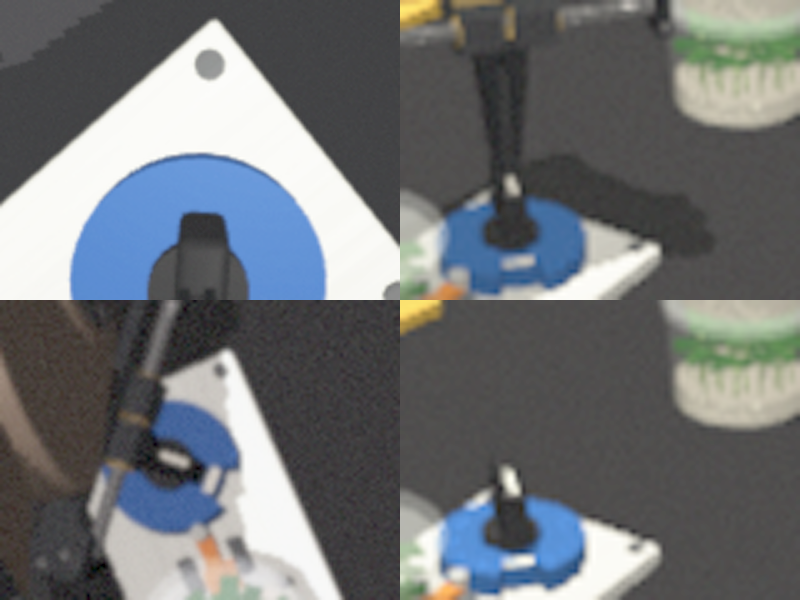

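The zoomed views show the bar intact and unmoved, with the shut fingers ending above its top. In the wrist view the tip spacing also fits tips about 38 mm higher than the stated TCP. So the fingers closed above the bar. I open and descend in small steps, watching the force.

Request:
arm_command --pt "0 0 0 0 0.5" --pt "0 0 0 0 0.5" --pt "0 0 0 0 0.5" --pt "0 0 0 0 0.5" --pt "0 0 0 0 0.5"

```text
t: 4.1
eef_pos: [619.0, 241.5, 34.5]
tcp_rot: [3.142, -0.0, 1.281]
ft_force: [-0.4, 0.9, 0.5]
opening: 0.37
grip_force: 0.0
```

Request:
arm_command --pt "0 0 0 0 0.5" --pt "0 0 0 0 0.5" --pt "0 0 4 0 0.5" --pt "0 0 8 0 0.5" --pt "0 0 8 0 0.5"

```text
t: 4.6
eef_pos: [618.6, 241.3, 25.7]
tcp_rot: [-3.141, 0.001, 1.281]
ft_force: [-0.6, -0.8, -0.1]
opening: 0.498
grip_force: 0.0
```

```bash
python3 - <<'E'
from h import *
s=env.state(); print(s["t"],s["eef_pos"],s["ft_force"],s["opening"])
a=env.read_camera("wrist")["frame"]; b=env.read_camera("side")["frame"]
r=lambda x:cv2.resize(x,(400,300),interpolation=cv2.INTER_CUBIC)
cc=np.hstack([r(a[120:240,176:336]),r(b[90:150,220:300])])
cc=np.clip(255*(cc/255.)**.6,0,255).astype(np.uint8)
cv2.imwrite(f"pics/w6.png",cc[:,:,::-1])
E
```

```text
4.6 [618.56970595 241.31394527  25.68597526] [-0.57064851 -0.79145978 -0.06640365] 0.49784172817169553
```

View pics/w6.png

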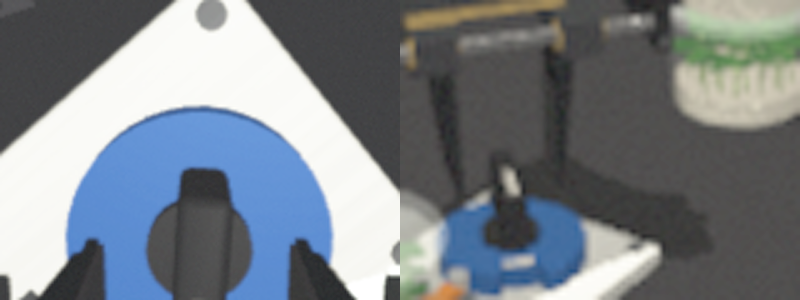

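The wrist view puts the bar at x≈204, about 2 mm off the midpoint of the tips (196). Stated z is 25.7 with no contact, so the tips are near 63 mm. I lower about 28 mm further, gently.

Request:
arm_command --pt "0 1.5 7 0 0.5" --pt "0 1.5 14 0 0.5" --pt "0 1.5 20 0 0.5" --pt "0 1.5 20 0 0.5" --pt "0 1.5 20 0 0.5"

```text
t: 5.2
eef_pos: [620.3, 241.0, 6.3]
tcp_rot: [-3.141, 0.0, 1.281]
ft_force: [-0.0, 0.7, -0.0]
opening: 0.501
grip_force: 0.0
```

Request:
arm_command --pt "0 0 3 0 0.3" --pt "0 0 6 0 0.2" --pt "0 0 7 0 0.2" --pt "0 0 7 0 0.2" --pt "0 0 7 0 0.2"

```text
t: 5.7
eef_pos: [620.4, 241.0, -0.4]
tcp_rot: [3.141, -0.0, 1.281]
ft_force: [-0.4, 0.5, 1.4]
opening: 0.211
grip_force: 0.8
```

Request:
arm_command --pt "0 0 0 0 0" --pt "0 0 0 0 0" --pt "0 0 0 0 0" --pt "0 0 0 0 0" --pt "0 0 0 0 0"

```text
t: 6.2
eef_pos: [619.3, 241.0, -0.4]
tcp_rot: [-3.14, 0.001, 1.281]
ft_force: [-5.4, 0.4, 4.2]
opening: 0.144
grip_force: 31.1
```

Gripped at 13.7 mm opening. I turn clockwise, about 47°.

Request:
arm_command --pt "0 0 0 6 0" --pt "0 0 0 12 0" --pt "0 0 0 18 0" --pt "0 0 0 24 0" --pt "0 0 0 24 0"

```text
t: 6.7
eef_pos: [619.9, 240.8, -0.4]
tcp_rot: [-3.141, 0.001, 0.86]
ft_force: [-4.3, -2.2, 4.5]
opening: 0.145
grip_force: 31.4
```

Request:
arm_command --pt "0 0 0 5 0" --pt "0 0 0 10 0" --pt "0 0 0 16 0" --pt "0 0 0 22 0" --pt "0 0 0 22 0"

```text
t: 7.2
eef_pos: [620.2, 240.4, -0.4]
tcp_rot: [3.141, 0.001, 0.478]
ft_force: [-3.3, -4.3, 4.0]
opening: 0.145
grip_force: 31.0
```

```bash
python3 - <<'E'
from h import *
s=env.state(); print(s["t"],s["eef_pos"],s["tcp_rot"],s["ft_force"],s["moment"],s["opening"],s["grip_force"])
a=env.read_camera("wrist")["frame"]; b=env.read_camera("side")["frame"]; t=env.read_camera("top")["frame"]
r=lambda x:cv2.resize(x,(400,300),interpolation=cv2.INTER_CUBIC)
cc=np.vstack([np.hstack([r(a[60:240,136:376]),r(b[90:180,180:300])]),np.hstack([r(t[90:240,70:270]),r(t[110:170,90:170])])])
cv2.imwrite(f"pics/w7.png",cc[:,:,::-1])
E
```

```text
7.2 [ 6.20181060e+02  2.40363559e+02 -3.72319774e-01] [3.14120785e+00 9.02853975e-04 4.77914224e-01] [-3.34258719 -4.30912285  4.04265852] [-0.91137116  0.69063925 -0.03640584] 0.1453109782265579 31.014177412725985
```

View pics/w7.png

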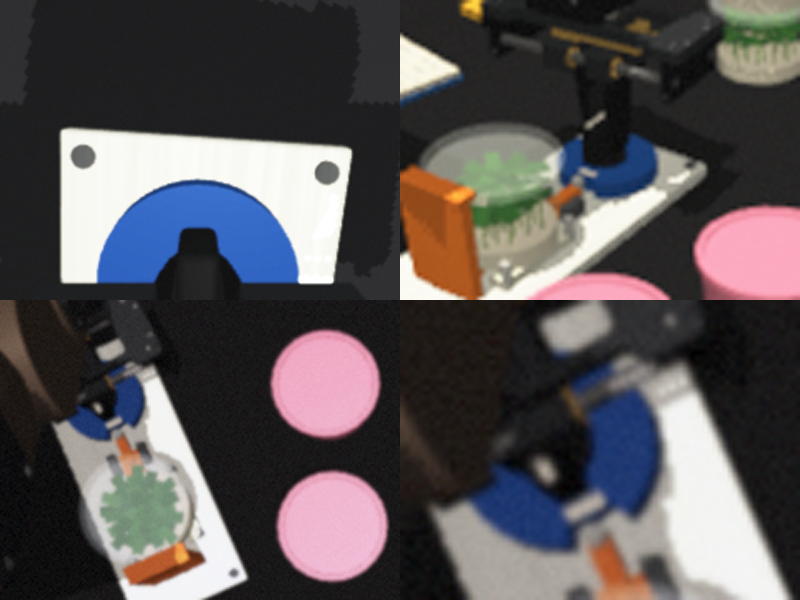

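The top zoom shows the notch just short of the nose, and the plate's edge in the wrist view is tilted about 4°, so about 4–5° more is needed.

Request:
arm_command --pt "0 0 0 2.5 0" --pt "0 0 0 5 0" --pt "0 0 0 5 0" --pt "0 0 0 5 0" --pt "0 0 0 5 0"

```text
t: 7.85
eef_pos: [620.2, 240.3, -0.4]
tcp_rot: [3.141, 0.001, 0.394]
ft_force: [-2.7, -5.1, 4.6]
opening: 0.145
grip_force: 31.0
```

```bash
python3 - <<'E'
from h import *
s=env.state(); print(s["t"],s["tcp_rot"],s["ft_force"],s["moment"])
t0=np.load("top.npy",allow_pickle=True).item()
t=env.read_camera("top"); f=t["frame"]
for n,F in(("before",t0["frame"]),("now",f)):
    h=cv2.cvtColor(F,cv2.COLOR_RGB2HSV); m=cv2.inRange(h,(5,150,80),(20,255,255)); m[:,:110]=0;m[:,190:]=0;m[:140]=0;m[250:]=0
    k,l,st,ce=cv2.connectedComponentsWithStats(m)
    print(n,[(st[i].tolist(),ce[i].round(2).tolist()) for i in range(1,k) if st[i,4]>8])
    g=cv2.inRange(h,(60,50,60),(85,255,255));g[:160]=0;g[230:]=0;g[:,:100]=0;g[:,190:]=0
    g=np.argwhere(g)
    print(len(g),g.mean(0) if len(g) else 0)
r=lambda x:cv2.resize(x,(400,400),interpolation=cv2.INTER_CUBIC)
cv2.imwrite("pics/w8.png",np.hstack([r(t0["frame"][120:220,90:190]),r(f[120:220,90:190])])[:,:,::-1])
E
```

```text
7.85 [3.14103841e+00 8.58326125e-04 3.94192251e-01] [-2.73543243 -5.05434416  4.58733799] [-0.9677882   0.62580642 -0.02212402]
before [([130, 162, 5, 6, 22], [132.27, 164.59]), ([134, 215, 39, 20, 426], [152.19, 225.23])]
325 [196.2        141.87076923]
now [([129, 159, 10, 9, 44], [132.34, 163.32]), ([132, 211, 39, 21, 403], [151.1, 222.14])]
332 [196.06927711 142.62048193]
```

View pics/w8.png

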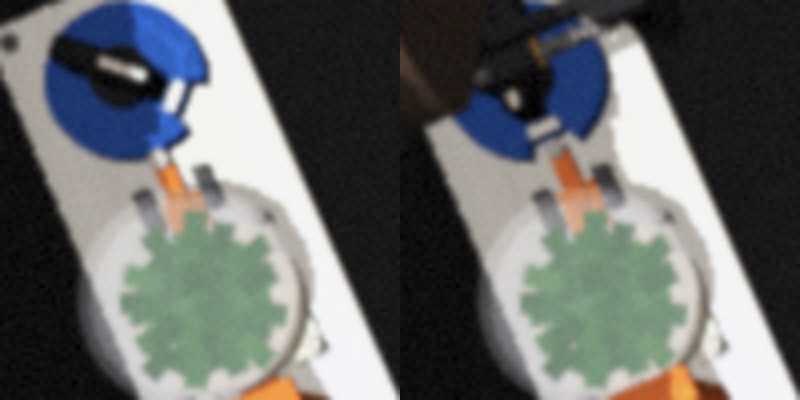

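The nose is now centred in the notch and the orange jaw has moved about 6 mm or more towards the cam, while the seedlings stayed put. I release and rise.

Request:
arm_command --pt "0 0 0 0 0.5" --pt "0 0 0 0 0.5" --pt "0 0 0 0 0.5" --pt "0 0 0 0 0.5" --pt "0 0 0 0 0.5"

```text
t: 8.4
eef_pos: [620.3, 241.1, -0.7]
tcp_rot: [-3.141, 0.0, 0.391]
ft_force: [0.1, -0.7, 0.8]
opening: 0.483
grip_force: 0.0
```

Request:
arm_command --pt "0 0 -20 0 0.5" --pt "0 0 -50 0 0.5" --pt "0 0 -90 0 0.5" --pt "0 0 -130 0 0.5" --pt "0 0 -130 0 0.5"

```text
t: 8.9
eef_pos: [622.7, 241.7, 135.1]
tcp_rot: [3.141, -0.009, 0.391]
ft_force: [0.2, 0.2, -0.5]
opening: 0.5
grip_force: 0.0
```

Request:
arm_command --pt "40 0 -50 0 0.5" --pt "80 0 -50 0 0.5" --pt "80 0 -50 0 0.5" --pt "80 0 -50 0 0.5"

```text
t: 9.3
eef_pos: [694.1, 271.5, 177.9]
tcp_rot: [-3.141, 0.002, 0.391]
ft_force: [-0.3, -0.4, -0.2]
opening: 0.502
grip_force: 0.0
```

```bash
python3 - <<'E'
from h import *
s=env.state(); print(s["t"],s["eef_pos"],s["ft_force"],s["opening"])
f=env.read_camera("top")["frame"]; a=env.read_camera("wrist")["frame"];b=env.read_camera("side")["frame"]
h=cv2.cvtColor(f,cv2.COLOR_RGB2HSV); m=cv2.inRange(h,(5,150,80),(20,255,255)); m[:,:110]=0;m[:,190:]=0;m[:140]=0;m[250:]=0
k,l,st,ce=cv2.connectedComponentsWithStats(m); print([(st[i].tolist(),ce[i].round(2).tolist()) for i in range(1,k) if st[i,4]>8])
r=lambda x:cv2.resize(x,(400,300),interpolation=cv2.INTER_CUBIC)
cv2.imwrite("pics/w9.png",np.vstack([np.hstack([r(f[70:260,60:313]),r(a)]),np.hstack([r(b[90:210,150:310]),r(f[110:215,75:215])])])[:,:,::-1])
E
```

```text
9.3 [694.12884942 271.45972343 177.89049983] [-0.29297096 -0.42151355 -0.23274996] 0.5015896977153439
[([129, 159, 10, 9, 45], [132.4, 163.4]), ([132, 211, 39, 21, 420], [150.81, 222.42])]
```

View pics/w9.png

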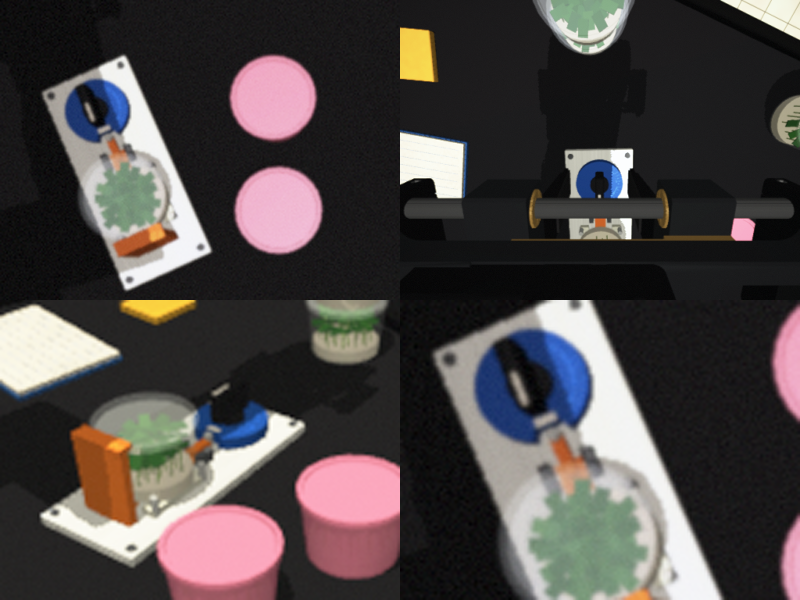

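The gripper is clear of everything. The nose sits in the notch, the jaw is closed over the lid and the tub is in place, so I hand in.

```bash
python3 -c "
from cell import env
print(env.job_done())"
```

```text
the job is handed in; nothing more can be done
None
```

Job handed in with no verdict returned: I turned the seedling stand's knob clockwise about 51° and let go; pictures show the nose in the notch, the jaw about 6 mm in over the lid and the tub within about 1.5 mm of its start, and I never went near the other stand.

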